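# Set the test tile's locking slide to its spray pointer

### The arm

A 7-joint arm with a two-finger parallel gripper is mounted at the origin on a cart in front of the work surface, level with it; the furniture and walls round the work are solid. World frame = base frame: x ahead of the robot, y to its left, z up, the work surface at z = 0. Lengths are in m, angles in rad, forces in N, time in s.
With the tool pointing down it reaches from about 0.35 to 0.9 m from the base axis. Payload 8.1 kg.
Tool frame: the origin (TCP) lies at the very end of the fingers, on their centre line; the grasp point (between the pads) lies 19 mm behind it (bot.pinch_z is the distance from the TCP to the grasp point, in m); z points along the fingers, y is the line along which they close (so a half turn about z gives the same grasp; the last joint's range is limited). The gripper opens to 85 mm and grips with 20 to 120 N. Pads are 22 mm wide; open, the fingers measure 114 mm over their backs; the gripper's body (76 mm by 85 mm) begins 54 mm behind the grasp point. The pads swing forward as they close: fully open they stand 13 mm farther back than shut.
Start: joints at [1.102, 0.434, 0.025, 1.573, -0.012, 1.134, -0.075], TCP at [0.224, -0.584, 0.231] pointing down, gripper open.
Joint ranges: [-2.62, 2.62], [-0.44, 2.09], [-1.27, 1.32], [0.08, 2.57], [-1.32, 4.46], [0.12, 2], [-2.74, 2.74]. Speed limits (rad/s): [2.22, 2.22, 3.01, 3.01, 3.14, 3.14, 3.14].

### API

Orientations are given as [roll, pitch, yaw] about the fixed x, y, z axes, in that order (R = Rz(yaw) Ry(pitch) Rx(roll)).
In Python, from station import bot, get_image, order gives the robot as it stands. The module is installed in compiled form; this text tells all that it offers.
- The arm moves only by the tool drive_tool, never from a script. Its argument "commands" is a list of rows, each a list of 7 numbers: the shift along the tool's x, y, z in m, then the turn, a rotation vector about the tool's x, y, z in degrees, then the finger opening in m, from 0 to 0.0854. A call has 1 to 20 rows; each row shifts and turns the commanded pose from where the row before left it, along the tool's axes as they then stand; what a row does not reach is not made up. A row lasts 1/12 s, in which the tool goes at most 41.7 mm and 7.16 degrees, less where a joint would pass 70% of its speed; a pose out of reach is approached as far as the arm can. A call with a gripper value outside its range is refused whole. The fingers move at their own pace and stop on an object; "grip_force" is the grip in N (left out, the last holds). Time passes only in rows, so rows that do not move let the fingers close. It gives the time, the measured TCP pose, the force, the opening and the grip force at its end, in the units of the state.
- bot.sense(): the state, without advancing time (a new reading comes with each control period).
- get_image(name): name is "side" or "top" or "wrist"; returns a dict with "color" (400x640x3 uint8, blue, green, red), "fx", "fy", "cx", "cy" (pixels), "R" (3x3) and "t" (3): a world point X has camera coordinates R X + t; the wrist camera has in their place "mount" (4x4, takes a point from camera to tool coordinates, whose origin is the TCP and whose axes are the flange's). Camera axes: x right, y down, z forward; pixel columns grow to the right and rows downward; lengths in m; the calibration is good to about 2 mm. A picture is of the moment at which its call begins: read the wrist's pose just before it. There is no depth.
- order.sign_off(): hands the job in; it is judged then, once.
The state is a dict: "clock": time; "joints": joint angles; "qd": joint speeds; "joint_efforts": joint torques, N m; "tool_pos": TCP position; "tcp_rot": TCP orientation; "wrist_force": force on the tool from outside, world axes, zero at the start; "ft_torque": the same for the moment, N m; "opening": opening from 0.0 (shut) to 1.0 (fully open); "grip_force": force on a finger pad.
Only numpy, scipy, OpenCV 4.12 (cv2) and the standard library are available. Lean on these libraries where they do the work, as an engineer would, in place of code of your own. Each camera call takes 0.05 s, during which the arm holds its last target. There are 200 camera calls.

### The job

Two locking slides lie side by side: one carries an upright glaze test tile, the other a cup. On the slide with the test tile, squeeze the lock tab fully in towards the fixed grip, keep it squeezed while you slide the carriage along its rail until the middle of the tile is level with that rail's pointer, then let go so that it locks there. Leave the cup's carriage where it is.

Things in the scene. Friction and masses are not known exactly. Their poses are not given: they have to be found in the camera images.
- tile_carriage: Grey 160 x 60 mm carriage with the upright test tile, on a rail fixed to the table. Own y: along the rail, the way to slide (robot's left); x: across, away from robot. Origin: table height, under the middle of the hand grip; tile's middle at y +95 mm, tile top z 100. Hand grip, z 39 to 80: fixed plate 34 mm long, outer face x +18; lock tab outer face x -22. Unlocked it slides with 2 to 3 N.
- tile_tab (a joint): Inward travel (m, towards the fixed plate) of the steel lock tab, 30 mm long, 5 thick, on the robot's side of the tile carriage's hand grip. 0: out, locked in one of the rail's notches (every 10 mm); over 0.007: free; 0.009: stop. Squeeze tab and fixed plate together, from 40 to 31 mm over both, fingers at z 42 to 75. Takes 10 to 13 N; springs out when released.
- tile_pointer: Steel pointer on a post, fixed to the table beside the tile's rail, on the robot's side: 44 mm high, foot 26 x 28 mm. Origin: centre of the foot's underside. Its arrow on top points square across at the rail (own x axis) and marks where the middle of the tile must stand along the rail.
- cup_carriage: The carriage of the other slide, alike and with its own tab, grip, rail and pointer, but carrying a bisque cup (64 mm across, 79 mm high) instead of a tile. Origin and axes as for the tile's carriage. It must stay where it is.
Not all that is in view belongs to the job. What is shaped like the tile_pointer but green is not meant.

How it is judged:
On the way:
1. the lock tab of the tile's carriage is pressed in by at least 6.5 mm (value of joint tile_tab above 0.0065 m), for 0.2 s.
At the end, for the whole second after the job is handed in: The middle of the tile is level with its rail's pointer to within 15 mm along the rail, the carriage is at rest with its lock tab released (less than 2 mm in), and the cup's carriage is within 10 mm of where it was (y of tile_pointer in the frame of tile_carriage between 0.08 and 0.11 m and value of joint tile_tab below 0.002 m and linear speed of tile_carriage below 0.01 m/s and distance of cup_carriage from where it was at the start of the episode below 0.01 m); the robot touches nothing.
It fails at once if the cup's carriage is moved by 15 mm or more (distance of cup_carriage from where it was at the start of the episode above 0.015 m).
It also fails if it takes over 32 s, if anything falls off the work surface, if the arm or the gripper's body presses on something with over 40 N, if the wrist force passes 120 N, or if a joint passes its speed limit or range.

## Working session

There is one attempt and no reset: what is moved stays moved. The work goes in short steps, Python scripts to look and compute and a tool call to move; the robot and the scene stay as the last step left them, time stands still between calls to the robot, and variables do not carry over. Pictures are saved under pics/ and viewed, at most 10 in all, crops included, and the job is handed in when it is done.

Besides the shell and the picture viewer there is one more tool, called after "Call:" as name([rows], argument=value, ...), one row to a line, values as JSON. drive_tool: Moves the arm, as the interface text tells. Its arguments: {"type":"object","properties":{"commands":{"type":"array"},"grip_force":{"type":"number"}},"required":["commands"]}

```bash
mkdir -p pics
cat > h.py <<'E'
import numpy as np,cv2,pickle
from station import bot,get_image,order
def snap(n,f):
    g=get_image(n); cv2.imwrite(f'pics/{f}.png',g['color']); pickle.dump(g,open(f'pics/{f}.pkl','wb')); return g
def ray(g,u,v,z):
    R=np.array(g['R']);t=np.array(g['t']);c=-R.T@t
    d=R.T@np.array([(u-g['cx'])/g['fx'],(v-g['cy'])/g['fy'],1]);return c+d*(z-c[2])/d[2]
E
python3 -c "
from h import *
for n in('side','top'):
    g=snap(n,n+'1');print(n,-np.array(g['R']).T@g['t'])
s=bot.sense();print(s)
"
```

```text
side [0.18240461 0.58443911 0.55789273]
top [ 0.41753459 -0.01496706  1.08785667]
{'clock': 0.1, 'joints': array([ 1.10239848,  0.43517803,  0.02498787,  1.57398617, -0.01157783,
        1.13401767, -0.07512081]), 'qd': array([-0.00142568, -0.00121435, -0.00223883, -0.00134819, -0.001189  ,
        0.0008489 ,  0.00056008]), 'joint_efforts': array([ 3.85814201e-03, -6.71754527e+01,  1.02847215e+00, -3.16902816e+01,
        1.57685688e-02,  7.21032047e-03,  2.86960062e-05]), 'tool_pos': array([ 0.2233349 , -0.58325378,  0.23059698]), 'tcp_rot': array([-3.14015658e+00,  1.57736946e-04,  3.65704384e-01]), 'wrist_force': array([-0.24090296, -0.08860568,  0.26942921]), 'ft_torque': array([-2.66095031e-02, -1.64822925e-02, -2.27699821e-05]), 'grip_force': 0.0, 'opening': 0.9985398102374582}
```

View pics/top1.png

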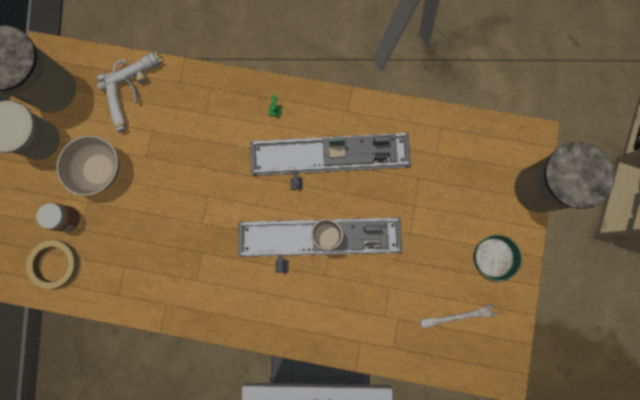

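View pics/side1.png

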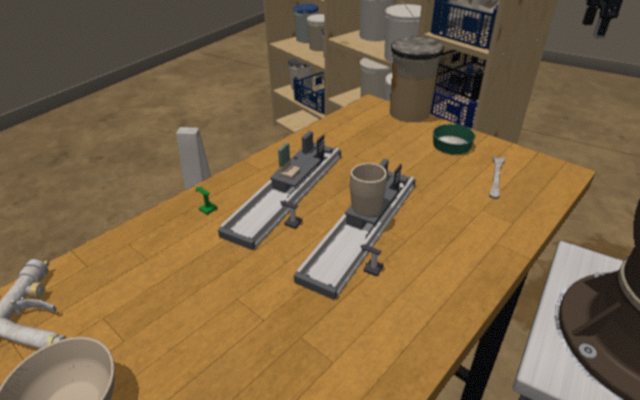

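Top view: the tile slide is the far one. Its grip is near (381,150), the tile near (337,148) and the steel pointer at (296,183). These could be mistaken for it: the cup slide's grip at (373,237), its pointer at (281,265), and the green decoy pointer at (274,105). By the description I choose the far slide. I'll check that in a close crop.

```bash
python3 -c "
from h import *
a=cv2.imread('pics/top1.png')[120:200,240:420];b=cv2.imread('pics/side1.png')[120:250,210:350]
a=cv2.resize(a,None,fx=4.4,fy=4.4,interpolation=cv2.INTER_CUBIC);b=cv2.resize(b,(250,232),interpolation=cv2.INTER_CUBIC)
o=np.zeros((590,800,3),np.uint8);o[:a.shape[0],:a.shape[1]]=a;o[355:587,:250]=b
cv2.imwrite('pics/c1.png',np.clip(o*1.4,0,255).astype(np.uint8))
g=pickle.load(open('pics/top1.pkl','rb'))
for p in[(251,142,.02),(409,133,.02),(411,167,.02),(253,176,.02),(381,142,.08),(381,156,.08),(296,183,.044)]:print(p,ray(g,*p).round(4))
"
```

```text
(251, 142, 0.02) [0.6725 0.1519 0.02  ]
(409, 133, 0.02) [ 0.6956 -0.199   0.02  ]
(411, 167, 0.02) [ 0.619  -0.2024  0.02  ]
(253, 176, 0.02) [0.5958 0.1452 0.02  ]
(381, 142, 0.08) [ 0.6603 -0.1301  0.08  ]
(381, 156, 0.08) [ 0.6304 -0.1299  0.08  ]
(296, 183, 0.044) [0.5774 0.0485 0.044 ]
```

View pics/c1.png

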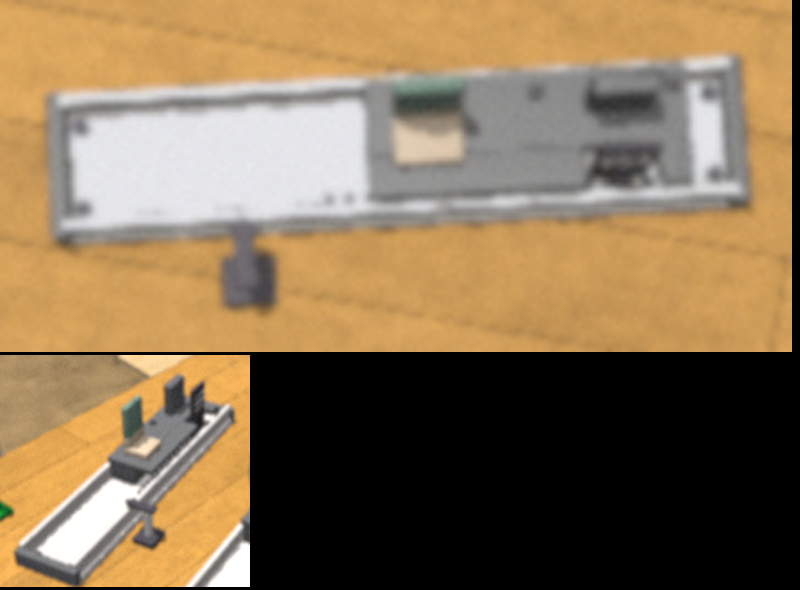

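The crop confirms it: the upper slide has the green upright tile, with the fixed plate top at about (382,139), the tab top at about (382,154) and the steel pointer tip at about (295,171). The cup is on the other slide.

```bash
python3 -c "
from h import *
g=pickle.load(open('pics/top1.pkl','rb'))
th=.0665;ex=np.array([np.cos(th),np.sin(th)]);ey=np.array([-np.sin(th),np.cos(th)])
for n,u,v,z in[('plate',626,84,.08),('tab',625,150,.08),('tile',429,84,.1),('tip',242,225,.044),('body',248,275,.03)]:
    p=ray(g,240+u/4.4,120+v/4.4,z);print(n,p.round(4),'rail x,y',(p[:2]@ex).round(4),(p[:2]@ey).round(4))
s=bot.sense();psi=s['tcp_rot'][2];d=np.array([.650,-.132])-s['tool_pos'][:2]
print('tool shift',d@[np.cos(psi),np.sin(psi)],d@[np.sin(psi),-np.cos(psi)],'turn',-(np.pi/2+th-psi)*57.3)
"
```

```text
plate [ 0.6665 -0.1328  0.08  ] rail x,y 0.6562 -0.1768
tab [ 0.6345 -0.1321  0.08  ] rail x,y 0.6243 -0.174
tile [ 0.6609 -0.0386  0.1   ] rail x,y 0.6569 -0.0825
tip [0.6032 0.0511 0.044 ] rail x,y 0.6053 0.0109
body [0.5807 0.0486 0.03  ] rail x,y 0.5826 0.0099
tool shift 0.5598222259955554 -0.2688348083513244 turn -72.86221830368896
```

Plate to tile is 94 mm, against 95 mm given. The travel needed is about 93 mm along the rail. Next I move above the grip.

Call:
drive_tool([
  [0.028,-0.0134,0,0,0,0,0.085],
  [0.028,-0.0134,0,0,0,0,0.085],
  [0.028,-0.0134,0,0,0,0,0.085],
  [0.028,-0.0134,0,0,0,0,0.085],
  [0.028,-0.0134,0,0,0,0,0.085],
  [0.028,-0.0134,0,0,0,0,0.085],
  [0.028,-0.0134,0,0,0,0,0.085],
  [0.028,-0.0134,0,0,0,0,0.085],
  [0.028,-0.0134,0,0,0,0,0.085],
  [0.028,-0.0134,0,0,0,0,0.085],
  [0.028,-0.0134,0,0,0,0,0.085],
  [0.028,-0.0134,0,0,0,0,0.085],
  [0.028,-0.0134,0,0,0,0,0.085],
  [0.028,-0.0134,0,0,0,0,0.085],
  [0.028,-0.0134,0,0,0,0,0.085],
  [0.028,-0.0134,0,0,0,0,0.085],
  [0.028,-0.0134,0,0,0,0,0.085],
  [0.028,-0.0134,0,0,0,0,0.085],
  [0.028,-0.0134,0,0,0,0,0.085],
  [0.028,-0.0134,0,0,0,0,0.085],
])

```text
clock: 1.77
tool_pos: [0.6513, -0.1319, 0.2309]
tcp_rot: [-3.141, 0.001, 0.366]
wrist_force: [0.3, -0.5, -0.0]
opening: 0.995
grip_force: 0.0
```

Call:
drive_tool([
  [0,0,0,0,0,-6.62,0.085],
  [0,0,0,0,0,-6.62,0.085],
  [0,0,0,0,0,-6.62,0.085],
  [0,0,0,0,0,-6.62,0.085],
  [0,0,0,0,0,-6.62,0.085],
  [0,0,0,0,0,-6.62,0.085],
  [0,0,0,0,0,-6.62,0.085],
  [0,0,0,0,0,-6.62,0.085],
  [0,0,0,0,0,-6.62,0.085],
  [0,0,0,0,0,-6.62,0.085],
  [0,0,0,0,0,-6.62,0.085],
  [0,0,0,0,0,0,0.085],
  [0,0,0,0,0,0,0.085],
  [0,0,0,0,0,0,0.085],
])

```text
clock: 2.93
tool_pos: [0.6505, -0.1332, 0.231]
tcp_rot: [-3.141, -0.0, 1.633]
wrist_force: [-0.1, 0.3, 0.1]
opening: 0.996
grip_force: 0.0
```

```bash
python3 -c "
from h import *
s=bot.sense();g=snap('wrist','w1');pickle.dump(s,open('pics/w1s.pkl','wb'));print(s['clock'],s['tool_pos'],s['tcp_rot'],g['mount'])
"
```

```text
2.9333 [ 0.65050246 -0.13320527  0.23101101] [-3.14108918e+00 -1.59251095e-04  1.63266390e+00] [[ 5.65153436e-04 -9.59526400e-01 -2.81618125e-01  7.04762312e-02]
 [ 9.99999002e-01  1.77734097e-04  1.40123195e-03 -9.82570427e-04]
 [-1.29446590e-03 -2.81618636e-01  9.59525543e-01 -1.43644279e-01]
 [ 0.00000000e+00  0.00000000e+00  0.00000000e+00  1.00000000e+00]]
```

View pics/w1.png

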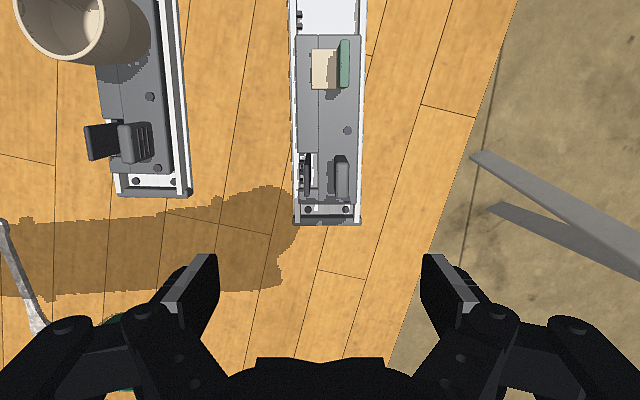

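Wrist view: the tile slide runs up the picture, with the plate at about (342,160), the tab at about (305,158) and the finger centre near column 320. I'll cast these pixels to positions.

```bash
python3 -c "
from h import *
from scipy.spatial.transform import Rotation as Ro
g=pickle.load(open('pics/w1.pkl','rb'));s=pickle.load(open('pics/w1s.pkl','rb'))
T=np.eye(4);T[:3,:3]=Ro.from_euler('xyz',s['tcp_rot']).as_matrix();T[:3,3]=s['tool_pos']
M=np.linalg.inv(T@np.array(g['mount']));g['R']=M[:3,:3];g['t']=M[:3,3]
th=.0665;ex=np.array([np.cos(th),np.sin(th)]);ey=np.array([-np.sin(th),np.cos(th)])
for n,u,v,z in[('platetop',342,158,.08),('tabtop',305,155,.08),('tile',344,40,.1),('tile2',344,86,.1),('railL',293,120,.02),('railR',364,120,.02),('railL2',295,215,.02),('railend',327,224,.02)]:
    p=ray(g,u,v,z);print(n,p.round(4),(p[:2]@ex).round(4),(p[:2]@ey).round(4))
print('tcp',s['tool_pos'][:2]@ex,s['tool_pos'][:2]@ey)
c=g['color'][20:240,270:390];cv2.imwrite('pics/c2.png',cv2.resize(c,None,fx=2.7,fy=2.7,interpolation=cv2.INTER_CUBIC))
"
```

```text
platetop [ 0.6681 -0.1134  0.08  ] 0.6591 -0.1575
tabtop [ 0.636  -0.1127  0.08  ] 0.6271 -0.1547
tile [ 0.661  -0.0226  0.1   ] 0.658 -0.0665
tile2 [ 0.6636 -0.0547  0.1   ] 0.6585 -0.0987
railL [ 0.6203 -0.0881  0.02  ] 0.6131 -0.1291
railR [ 0.6919 -0.0836  0.02  ] 0.6848 -0.1294
railL2 [ 0.6266 -0.1895  0.02  ] 0.6126 -0.2307
railend [ 0.6622 -0.1978  0.02  ] 0.6476 -0.2414
tcp 0.6402130238513296 -0.17613738095831022
```

View pics/c2.png

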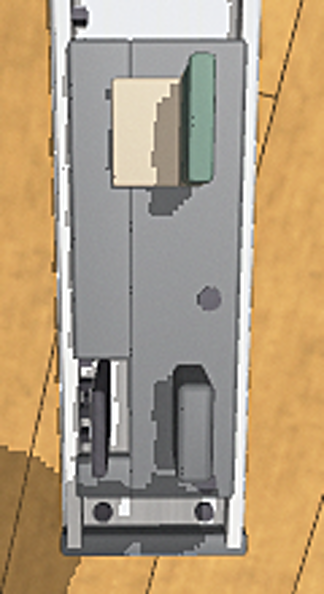

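Crop: the plate top spans (180–212, 383–475), which puts its centre at full-image (342,179). The tab top centre is at about (307,180). My earlier rows were too high, so I recast these.

```bash
python3 -c "
from h import *
from scipy.spatial.transform import Rotation as Ro
g=pickle.load(open('pics/w1.pkl','rb'));s=pickle.load(open('pics/w1s.pkl','rb'))
T=np.eye(4);T[:3,:3]=Ro.from_euler('xyz',s['tcp_rot']).as_matrix();T[:3,3]=s['tool_pos']
M=np.linalg.inv(T@np.array(g['mount']));g['R']=M[:3,:3];g['t']=M[:3,3]
th=.0665;ex=np.array([np.cos(th),np.sin(th)]);ey=np.array([-np.sin(th),np.cos(th)])
t=s['tool_pos'][:2]
for n,u,v,z in[('plate a',195,383,.08),('plate b',195,475,.08),('plate out',213,430,.08),('tab a',100,390,.08),('tab b',100,475,.08),('tab out',92,430,.08),('tile a',201,52,.1),('tile b',201,182,.1)]:
    p=ray(g,270+u/2.7,20+v/2.7,z);print(n,'rel tcp in rail x,y mm',(1e3*(p[:2]-t)@ex).round(1),(1e3*(p[:2]-t)@ey).round(1))
"
```

```text
plate a rel tcp in rail x,y mm 19.2 15.3
plate b rel tcp in rail x,y mm 19.6 -15.6
plate out rel tcp in rail x,y mm 25.3 -0.3
tab a rel tcp in rail x,y mm -11.4 13.1
tab b rel tcp in rail x,y mm -11.8 -15.4
tab out rel tcp in rail x,y mm -14.2 -0.1
tile a rel tcp in rail x,y mm 18.1 110.2
tile b rel tcp in rail x,y mm 18.7 76.5
```

Along the rail the grip is centred under the TCP, and the width reads 39.5 mm against 40 given. After the squeeze its centre lies 10 mm along tool +y, so I shift there and then descend.

Call:
drive_tool([
  [0,0.0095,0.01,0,0,0,0.07],
  [0,0,0.03,0,0,0,0.07],
  [0,0,0.03,0,0,0,0.07],
  [0,0,0.03,0,0,0,0.07],
  [0,0,0.025,0,0,0,0.07],
  [0,0,0.02,0,0,0,0.07],
  [0,0,0.02,0,0,0,0.07],
  [0,0,0.02,0,0,0,0.07],
  [0,0,0,0,0,0,0.07],
  [0,0,0,0,0,0,0.07],
])

```text
clock: 3.82
tool_pos: [0.6596, -0.1322, 0.045]
tcp_rot: [-3.139, -0.0, 1.636]
wrist_force: [-0.3, -0.4, 0.6]
opening: 0.821
grip_force: 0.0
```

Call:
drive_tool([
  [0,0,0,0,0,0,0.05],
  [0,0,0,0,0,0,0.045],
  [0,0,0,0,0,0,0.04],
  [0,0,0,0,0,0,0.036],
  [0,0,0,0,0,0,0.032],
  [0,0,0,0,0,0,0.028],
  [0,0,0,0,0,0,0.024],
  [0,0,0,0,0,0,0.02],
  [0,0,0,0,0,0,0.02],
  [0,0,0,0,0,0,0.02],
], grip_force=30)

```text
clock: 4.65
tool_pos: [0.6611, -0.1327, 0.0483]
tcp_rot: [3.139, 0.001, 1.636]
wrist_force: [-2.1, -1.1, 8.2]
opening: 0.351
grip_force: 32.2
```

The opening is 30 mm, so the tab is fully in. Next I slide about 93 mm.

Call:
drive_tool([
  [0.002,0,-0.002,0,0,0,0.02],
  [0.004,0,0,0,0,0,0.02],
  [0.005,0,0,0,0,0,0.02],
  [0.005,0,0,0,0,0,0.02],
  [0.005,0,0,0,0,0,0.02],
  [0.005,0,0,0,0,0,0.02],
  [0.005,0,0,0,0,0,0.02],
  [0.005,0,0,0,0,0,0.02],
  [0.005,0,0,0,0,0,0.02],
  [0.005,0,0,0,0,0,0.02],
  [0.005,0,0,0,0,0,0.02],
  [0.005,0,0,0,0,0,0.02],
  [0.005,0,0,0,0,0,0.02],
  [0.005,0,0,0,0,0,0.02],
  [0.005,0,0,0,0,0,0.02],
  [0.005,0,0,0,0,0,0.02],
  [0.005,0,0,0,0,0,0.02],
  [0.005,0,0,0,0,0,0.02],
  [0.004,0,0,0,0,0,0.02],
  [0.003,0,0,0,0,0,0.02],
], grip_force=30)

```text
clock: 6.32
tool_pos: [0.6551, -0.0397, 0.0484]
tcp_rot: [3.14, 0.0, 1.636]
wrist_force: [6.3, -0.5, -9.0]
opening: 0.348
grip_force: 32.4
```

Call:
drive_tool([
  [0,0,0,0,0,0,0.02],
  [0,0,0,0,0,0,0.02],
  [0,0,0,0,0,0,0.02],
  [0,0,0,0,0,0,0.02],
])

```text
clock: 6.65
tool_pos: [0.6551, -0.0391, 0.0484]
tcp_rot: [3.14, -0.001, 1.637]
wrist_force: [5.1, 2.2, -8.4]
opening: 0.35
grip_force: 32.3
```

```bash
python3 -c "
from h import *
s=bot.sense();g=snap('side','s2')
print(s['tool_pos'],s['opening'],s['tool_pos'][:2]@[-np.sin(.0665),np.cos(.0665)])
c=g['color'][110:300,200:400];cv2.imwrite('pics/c3.png',cv2.resize(c,None,fx=3,fy=3,interpolation=cv2.INTER_CUBIC))
"
```

```text
[ 0.65507008 -0.0391406   0.0484164 ] 0.34960108619243396 -0.08258414660552371
```

View pics/c3.png

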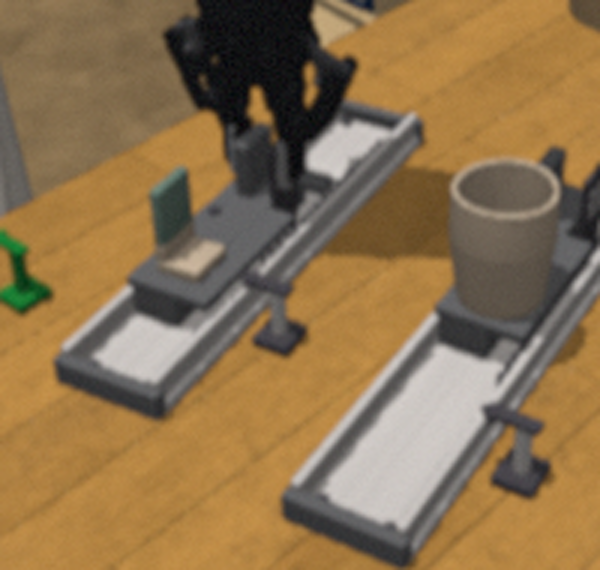

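The carriage moved with the gripper and the tile now stands level with the steel pointer (crop: tile at (172,205), arrow at (265,283)). Now I release it and lift away.

Call:
drive_tool([
  [0,0,0,0,0,0,0.036],
  [0,0,0,0,0,0,0.042],
  [0,0,0,0,0,0,0.05],
  [0,0,0,0,0,0,0.06],
  [0,0,0,0,0,0,0.07],
  [0,0,0,0,0,0,0.07],
  [0,0,0,0,0,0,0.07],
  [0,0,0,0,0,0,0.07],
])

```text
clock: 7.37
tool_pos: [0.6544, -0.0396, 0.0486]
tcp_rot: [3.141, 0.0, 1.637]
wrist_force: [0.3, 0.7, -0.4]
opening: 0.821
grip_force: 0.0
```

Call:
drive_tool([
  [0,0,-0.01,0,0,0,0.07],
  [0,0,-0.02,0,0,0,0.07],
  [0,0,-0.03,0,0,0,0.07],
  [0,0,-0.03,0,0,0,0.07],
  [0,0,-0.03,0,0,0,0.07],
  [0,0,-0.03,0,0,0,0.07],
  [0,0,-0.03,0,0,0,0.07],
  [-0.03,0,-0.01,0,0,0,0.07],
  [-0.03,0,0,0,0,0,0.07],
  [-0.03,0,0,0,0,0,0.07],
  [-0.02,0,0,0,0,0,0.07],
  [0,0,0,0,0,0,0.07],
  [0,0,0,0,0,0,0.07],
  [0,0,0,0,0,0,0.07],
])

```text
clock: 8.53
tool_pos: [0.6613, -0.1484, 0.2389]
tcp_rot: [3.141, -0.001, 1.637]
wrist_force: [0.8, 0.9, 0.2]
opening: 0.816
grip_force: 0.0
```

```bash
python3 -c "
from h import *
from scipy.spatial.transform import Rotation as Ro
s=bot.sense();g=snap('wrist','w2')
T=np.eye(4);T[:3,:3]=Ro.from_euler('xyz',s['tcp_rot']).as_matrix();T[:3,3]=s['tool_pos']
M=np.linalg.inv(T@np.array(g['mount']));g['R']=M[:3,:3];g['t']=M[:3,3];pickle.dump(g,open('pics/w2.pkl','wb'))
cv2.imwrite('pics/c4.png',cv2.resize(g['color'][0:270,210:410],None,fx=2.2,fy=2.2,interpolation=cv2.INTER_CUBIC))
"
```

```text
(no output)
```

View pics/c4.png

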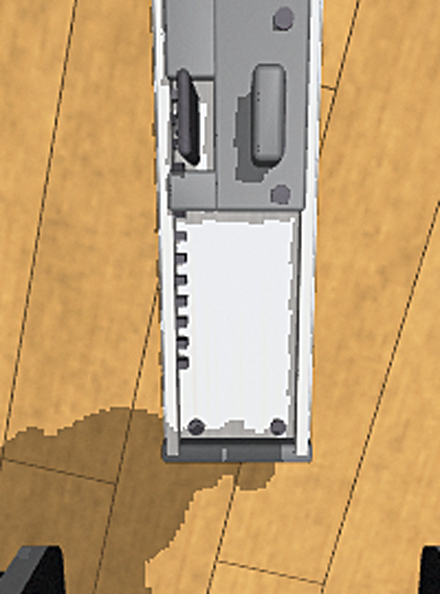

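The wrist crop shows the plate top at x 252–286, the tab at x 177–198 and notches down the left. I'll measure the width over both, and tile against pointer in the top view.

```bash
python3 -c "
from h import *
th=.0665;ex=np.array([np.cos(th),np.sin(th)]);ey=np.array([-np.sin(th),np.cos(th)])
g=pickle.load(open('pics/w2.pkl','rb'))
f=lambda u,v,z:(lambda p:(1e3*p[:2]@ex,1e3*p[:2]@ey))(ray(g,210+u/2.2,v/2.2,z))
print('plate out',f(286,110,.08),'tab out',f(177,110,.08),'plate ends',f(268,68,.08),f(268,165,.08))
t=snap('top','top2')['color']
cv2.imwrite('pics/c5.png',np.clip(1.4*cv2.resize(t[125:195,240:400],None,fx=5,fy=5,interpolation=cv2.INTER_CUBIC),0,255).astype(np.uint8))
d=cv2.absdiff(t,cv2.imread('pics/top1.png')).max(2);print('cup slide diff',(d[215:260,300:400]>40).sum())
"
```

```text
plate out (np.float64(666.1402357695), np.float64(-85.61610909431901)) tab out (np.float64(625.7151968363964), np.float64(-85.65011995417204)) plate ends (np.float64(659.3110231481095), np.float64(-71.39648667898197)) (np.float64(659.6692603000299), np.float64(-104.88395505565224))
cup slide diff 55
```

View pics/c5.png

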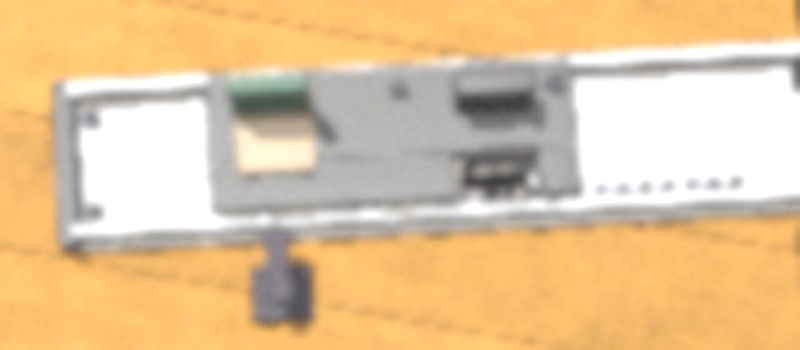

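Over both it reads 40.4 mm, so the tab is out and locked. The tile's middle is at about 7 mm along the rail and the pointer at about 10.5 mm, which is within tolerance. The arm never came near the cup's carriage.

```bash
python3 -c "
from h import *
print(order.sign_off())"
```

```text
the job is handed in; nothing more can be done
None
```

I squeezed the tile carriage's lock tab, slid the carriage to its steel pointer (about 4 mm off, by the camera measurements), let it lock there, and handed the job in; the arm stayed clear of the cup's carriage.

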